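# Drag the parts tray home in the laser marker's fixture

### The job

Hook the fingertips over and behind the far lip of the parts tray on the marking bed and drag it, flat on the bed, towards the robot between the guide rails until it meets the orange stop bar. Pull it gently but firmly home there for about a second, with 6 to 15 N on the bar, then let go and leave it square against the bar with the brass pin pushed in; nothing else on the bed or bench may be knocked out of place.

Things in the scene. Friction and masses are not known exactly. Their poses are not given: they have to be found in the camera images.
- tray: Loose dark steel tray, 120 (x) by 140 (y), 40 mm high, 0.55-0.95 kg; a grey insert with metal blanks fills it to 4 mm below the rim. Origin: centre of underside. On the far (+x) rim a 3 mm thick lip is turned outwards, flush with the rim, to x = 66 mm; far wall at x = 60, flat near wall (meets the stop bar) at x = -60. Slides on the bed under 2 to 9 N.
- bed: Fixed perforated plate, 360 (x) by 420 (y) mm, top at z = 10 mm, with two dark guide rails. Origin: centre of underside; x along the rails, away from the robot. Rails 22 mm above the plate, parallel from x = -140 to -55 mm with inner faces at y = +-73 mm (tray has 3 mm play each side), then flared to about y = +-91 at x = -20.
- backstop: Fixed blue fence at the rails' near end, 130 mm wide; on rods before it an orange stop bar 90 mm wide, 2 to 37 mm above the plate, rigid when clamped. Origin and axes: the bed's, raised to its top (10 mm). The bar's setting changes from job to job and is not measured: its face, square to x, is anywhere from x = -125 to -80 mm.
- seat_pin (a joint): Brass sensing pin, 10 mm across, in the middle of the stop bar's face, 16 mm above the bed. 0 m = standing out 6 mm from the face, 0.006 m = pushed in flush by a tray that is home. Spring of 0.4 to 1.2 N, too weak to push the tray back.
- jar: Loose clear jar with a blue cap, 48 mm across, 70 mm high, on the bed beside the tray: leave alone. Origin: centre of its underside.
- gauge: Loose brass focus gauge, turned, 48 mm across the foot, 70 mm high, on the bed on the other side of the tray: leave alone. Origin: centre of its underside.
- screwdriver: Loose screwdriver lying on the bench right of the bed: leave alone. Origin: under the middle of it.
- cleaner: Loose white bottle with red cap, 66 mm across, 170 mm high, on the bench left of the bed: leave alone. Origin: centre of its underside.
Not all that is in view belongs to the job. What is meant by the tray is not blue, and is the smaller of those in its own colour.

How it is judged:
On the way, in this order (a step that is already met when the one before it is completed fails the run):
1. a fingertip beyond the far lip, below the rim, bears on the tray (x of the grasp point in the frame of tray above 0.05 m and z of the grasp point in the frame of tray below 0.07 m and contact force between the fingers and tray above 1 N), for 0.1 s.
2. still hooked behind the far lip, the tray is held against the stop bar with more than 5 N for 0.4 s, sensing pin in (x of the grasp point in the frame of tray above 0.05 m and z of the grasp point in the frame of tray below 0.07 m and contact force between tray and backstop above 5 N and value of joint seat_pin above 0.0045 m), for 0.4 s.
At the end, for the whole second after the job is handed in: The tray rests flat on the bed between the rails (within 6 mm of their middle line), square to the stop bar within 0.05 rad, with the sensing pin pushed in more than 4.5 mm (tray within 1.5 mm of the bar), at rest and released (value of joint seat_pin above 0.0045 m and y of tray in the frame of backstop between -0.006 and 0.006 m and z of tray in the frame of backstop below 0.004 m and angle between the x axis of tray and the x axis of backstop, either way round below 0.05 rad and angle between tray's own z axis and vertical below 0.04 rad and linear speed of tray below 0.01 m/s); the robot touches nothing.
It fails at once if the tray is rammed or pulled against the stop bar or fence with more than 20 N (contact force between tray and backstop above 20 N).
It fails at once if the tray is lifted more than 12 mm off the bed or tipped more than 0.15 rad (z of tray in the frame of bed above 0.022 m or angle between tray's own z axis and vertical above 0.15 rad).
It fails at once if the jar, gauge, screwdriver or cleaner bottle is moved more than 20 mm (distance of any of jar, gauge, screwdriver, cleaner from where it was at the start of the episode above 0.02 m).
It also fails if it takes over 48 s, if anything falls off the work surface, if the arm or the gripper's body presses on something with over 40 N, if the wrist force passes 120 N, or if a joint passes its speed limit or range.

### The arm

A 6-joint arm with a two-finger parallel gripper is mounted at the origin on the work surface. World frame = base frame: x ahead of the robot, y to its left, z up, the work surface at z = 0. Lengths are in m, angles in rad, forces in N, time in s.
With the tool pointing down it reaches from about 0.425 to 0.95 m from the base axis. Payload 3.5 kg.
Tool frame: the origin (TCP) lies between the finger pads; the fingertips stand 25 mm ahead of it and the grasp point (between the pads) lies 6 mm ahead of it (ctrl.finger_overhang is the distance from the TCP to the fingertips, in m); x points along the fingers, y is the direction in which the jaws open and shut, and the axes are right-handed (so a half turn about x gives the same grasp; the last joint's range is limited). The gripper opens to 85 mm and grips with 20 to 120 N. Pads are 22 mm wide; open, the fingers measure 114 mm over their backs; the gripper's body (76 mm by 85 mm) begins 54 mm behind the grasp point. The pads swing forward as they close: fully open they stand 13 mm farther back than shut.
Start: joints at [-1.305, 0.286, 1.577, -0, 1.279, -0.15], TCP at [0.273, -0.617, 0.256] pointing down, gripper open.
Joint ranges: [-2.77, 2.77], [-0.9, 2.22], [0.21, 2.48], [-1.53, 4.67], [0.24, 2.81], [-2.84, 2.84]. Speed limits (rad/s): [2.79, 2.79, 3.14, 3.14, 3.14, 3.14].

### API

Orientations are given as a unit quaternion [x, y, z, w].
In Python, from plant import ctrl gives the robot as it stands.
- The arm moves only by the tool play_rows, never from a script. Its argument "targets" is a list of rows, each an object with "delta_pos": the shift along the world's x, y, z normalised to -1 to 1, where 1 is 1000 mm, a list of three; "delta_rot": the turn, a rotation vector about the world's x, y, z normalised to -1 to 1, where 1 is pi rad, a list of three; "claw": the finger opening in mm, from 0 to 85.4. In form: [{"delta_pos": [tx, ty, tz], "delta_rot": [wx, wy, wz], "claw": claw}, ...]. A call has 1 to 20 rows; each row is the pose to reach, as a shift and turn from the pose measured when the call began, turning the shorter way round; what a row does not reach only later rows make up. A row lasts 1/12 s, in which the tool goes at most 41.7 mm and 7.16 degrees, less where a joint would pass 70% of its speed; a pose out of reach is approached as far as the arm can. A call with a number of a shift or a turn outside -1 to 1 is refused whole. A call with a gripper value outside its range is refused whole. The fingers move at their own pace and stop on an object; "newtons" is the grip in N (left out, the last holds). Time passes only in rows, so rows that repeat a pose let the fingers close. It gives the time, the measured TCP pose, the force and the opening at its end, in the units of the state.
- ctrl.get_state(): the state, without advancing time (a new reading comes with each control period).
- ctrl.read_camera(name): name is "side" or "top"; returns the picture (384x512x3 uint8, blue, green, red); there is no depth.
- ctrl.calibration(name): a dict with "fx", "fy", "cx", "cy" (pixels), "k1" (the pictures are not rectified: a ray, as slopes to the right and down, at radius r is drawn at 1 + k1 r^2 times it, then the intrinsics apply), "camera_from_world" (4x4, takes a point from world to camera coordinates). Camera axes: x right, y down, z forward; pixel columns grow to the right and rows downward; lengths in m; the calibration is good to about 2 mm. A picture is of the moment at which its call begins. calibration takes no time and is no camera call.
- ctrl.sign_off(): hands the job in, once; it reports no verdict.
The state is a dict: "time": time; "qpos": joint angles; "dq": joint speeds; "joint_efforts": joint torques, N m; "eef_pos": TCP position; "tcp_rot": TCP orientation; "contact_force": force on the tool from outside, world axes, zero at the start; "wrist_torque": the same for the moment, N m; "opening": opening from 0.0 (shut) to 1.0 (fully open).
Only numpy, scipy, OpenCV 4.12 (cv2) and the standard library are available. Lean on these libraries where they do the work, as an engineer would, in place of code of your own. Each camera call takes 0.05 s, during which the arm holds its last target. There are 200 camera calls.

## Working session

There is one attempt and no reset: what is moved stays moved. The work goes in short steps, Python scripts to look and compute and a tool call to move; the robot and the scene stay as the last step left them, time stands still between calls to the robot, and variables do not carry over. Pictures are saved under pics/ and viewed, about 8 in all and at most 12, crops included, and the job is handed in when it is done.

Besides the shell and the picture viewer there is one more tool, called in YAML: its name, and indented under it one key for each argument. play_rows: Moves the arm, as the interface text tells. Its arguments: {"type":"object","properties":{"targets":{"type":"array"},"newtons":{"type":"number"}},"required":["targets"]}

```bash
ls; mkdir -p pics; python3 - <<'E'
from plant import ctrl
import cv2
for n in("top","side"):
    cv2.imwrite(f"pics/{n}0.png",ctrl.read_camera(n))
    c=ctrl.calibration(n);print(n,c)
print(ctrl.get_state(),ctrl.finger_overhang)
E
```

```text
pics
top {'fx': 447.12002423281035, 'fy': 447.12002423281035, 'cx': 257.284500631665, 'cy': 190.66716629274583, 'k1': 0.0019162176211084093, 'camera_from_world': array([[ 0.02411632, -0.99966084,  0.00982925, -0.00921983],
       [-0.98328777, -0.0254938 , -0.18026431,  0.55077691],
       [ 0.18045376, -0.00531767, -0.98356909,  1.41685855],
       [ 0.        ,  0.        ,  0.        ,  1.        ]])}
side {'fx': 391.1402462391597, 'fy': 391.1402462391597, 'cx': 260.2323996358956, 'cy': 196.43187770872646, 'k1': -0.05716676975736683, 'camera_from_world': array([[-0.89993564, -0.43595038,  0.00794427,  0.46132798],
       [-0.26454361,  0.53143481, -0.80473208,  0.1629248 ],
       [ 0.3466014 , -0.72630868, -0.59358501,  1.09691737],
       [ 0.        ,  0.        ,  0.        ,  1.        ]])}
{'time': 0.1, 'qpos': array([-1.30499801e+00,  2.87135128e-01,  1.57802694e+00, -1.58645832e-05,
        1.27860872e+00, -1.50031134e-01]), 'dq': array([-2.34199246e-05, -6.00544696e-04, -3.74398200e-03,  3.21072770e-04,
       -9.82633517e-05,  2.12415970e-04]), 'joint_efforts': array([ 7.11001758e-04, -4.07299805e+01, -2.93699026e+01, -1.02775618e-04,
        3.42037354e-03, -1.03182478e-05]), 'eef_pos': array([ 0.27252647, -0.6169477 ,  0.25504872]), 'tcp_rot': array([-0.69182751, -0.14673096,  0.69192733, -0.14519398]), 'contact_force': array([ 0.32487101, -0.45339112,  0.44468534]), 'wrist_torque': array([ 0.00258379,  0.04914063, -0.01565864]), 'opening': 1.0015371331226157} 0.025
```

View pics/top0.png

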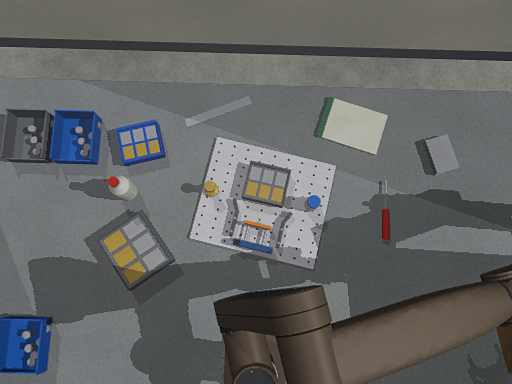

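View pics/side0.png

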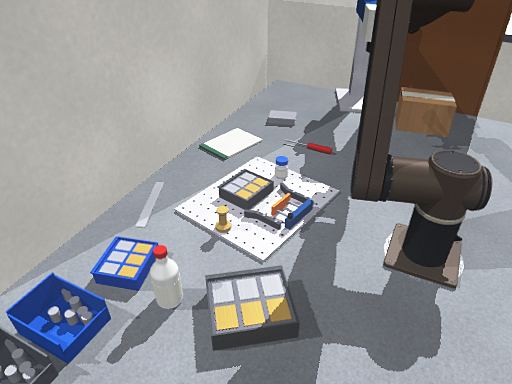

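The top view shows the bed around (262,203), the small tray on it at (267,184), the orange bar at (257,225), the gauge at (211,188) and the jar at (313,202). The larger dark tray at (135,248) and the blue ones are decoys.

```bash
cat > h.py <<'E'
import numpy as np, cv2
from plant import ctrl
def ray(n,uv):
    c=ctrl.calibration(n);M=c["camera_from_world"];R,t=M[:3,:3],M[:3,3]
    K=np.array([[c["fx"],0,c["cx"]],[0,c["fy"],c["cy"]],[0,0,1]])
    p=cv2.undistortPoints(np.array(uv,float).reshape(-1,1,2),K,np.array([c["k1"],0,0,0,0])).reshape(-1,2)
    return -R.T@t,np.c_[p,np.ones(len(p))]@R
def onplane(n,uv,z):
    o,d=ray(n,uv);return o+d*((z-o[2])/d[:,2])[:,None]
def proj(n,P):
    c=ctrl.calibration(n);M=c["camera_from_world"]
    K=np.array([[c["fx"],0,c["cx"]],[0,c["fy"],c["cy"]],[0,0,1]])
    return cv2.projectPoints(np.array(P,float).reshape(-1,1,3),cv2.Rodrigues(M[:3,:3])[0],M[:3,3],K,np.array([c["k1"],0,0,0,0]))[0].reshape(-1,2)
E
python3 - <<'E'
from h import *
im=cv2.imread("pics/top0.png");hsv=cv2.cvtColor(im,cv2.COLOR_BGR2HSV)
m=((hsv[...,2]>165)&(hsv[...,1]<40)).astype(np.uint8)*255
roi=np.zeros_like(m);roi[125:280,180:345]=255;m&=roi
m=cv2.morphologyEx(m,cv2.MORPH_OPEN,np.ones((2,2)))
pts=cv2.findNonZero(m);hull=cv2.convexHull(pts)
r=cv2.minAreaRect(hull);b=cv2.boxPoints(r);print(r,b)
W=onplane("top",b,.01);print(W.round(4),W.mean(0));print([np.linalg.norm(W[i]-W[(i+1)%4]).round(4) for i in range(4)])
for k,(lo,hi) in dict(orange=((5,150,120),(16,255,255)),).items():
    q=cv2.inRange(hsv,lo,hi)&roi
    n,_,st,ce=cv2.connectedComponentsWithStats(q)
    print(k,[(st[i],ce[i].round(1)) for i in range(1,n) if st[i][4]>8])
crop=im[130:275,185:340];cv2.imwrite("pics/c0.png",cv2.resize(crop,None,fx=5,fy=5,interpolation=cv2.INTER_CUBIC)[:600] if 0 else cv2.resize(crop,None,fx=4,fy=4,interpolation=cv2.INTER_CUBIC))
im=cv2.imread("pics/side0.png");cv2.imwrite("pics/c1.png",cv2.resize(im[145:265,170:345],None,fx=4,fy=4,interpolation=cv2.INTER_CUBIC))
E
```

```text
((269.82232666015625, 182.83639526367188), (126.56552124023438, 147.23190307617188), 14.272513389587402) [[190.344   238.57875]
 [226.64168  95.89131]
 [349.30066 127.09404]
 [313.003   269.7815 ]]
[[ 0.3917  0.2214  0.01  ]
 [ 0.8931  0.1199  0.01  ]
 [ 0.7906 -0.3094  0.01  ]
 [ 0.3    -0.1841  0.01  ]] [ 0.59384142 -0.0380508   0.01      ]
[np.float64(0.5116), np.float64(0.4413), np.float64(0.5064), np.float64(0.4158)]
orange [(array([245, 221,  26,   8,  63], dtype=int32), array([257.7, 224.6]))]
```

View pics/c0.png

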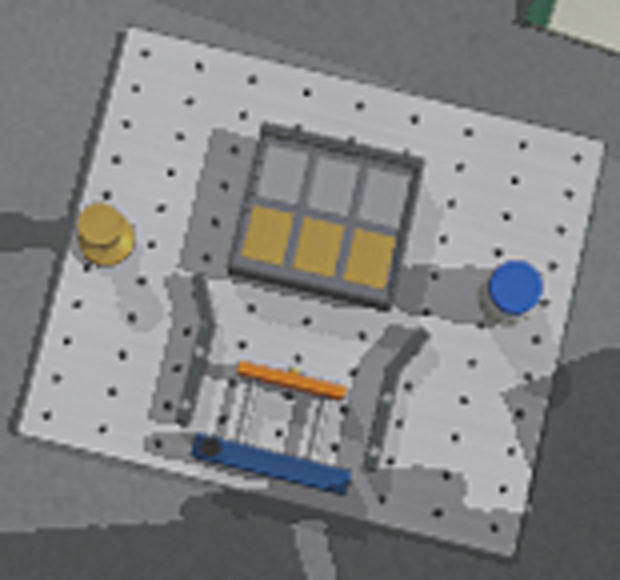

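View pics/c1.png

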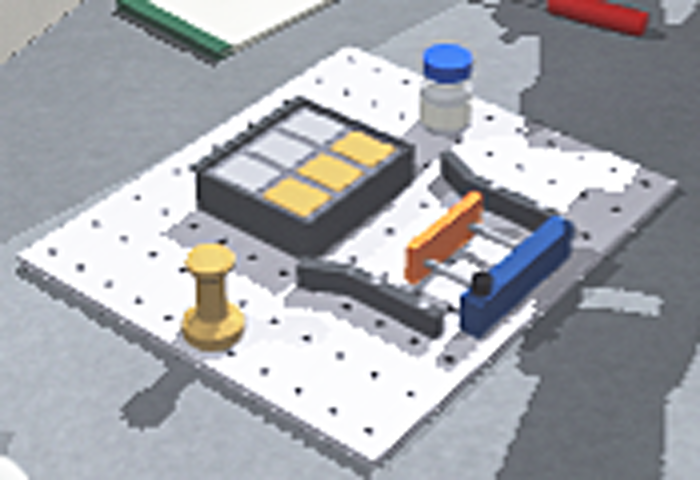

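The crop shows the tray's rim corners at crop pixels (263,123), (424,158), (390,297) and (230,270), with the far lip facing the far edge of the bed. The bed corners are at (128,30), (605,143), (513,555) and (17,432). The orange bar's top runs from (238,365) to (345,395).

```bash
python3 - <<'E'
from h import *
f=lambda L,o:(np.array(L,float)+.5)/4-.5+o
T=np.array([185,130]);S=np.array([170,145])
def rep(n,W):
    W=W[:,:2];print(n,W.round(4).tolist(),"c",W.mean(0).round(4),[float(np.linalg.norm(W[i]-W[(i+1)%len(W)]).round(4)) for i in range(len(W))],"edge ang",[float(np.degrees(np.arctan2(*(W[(i+1)%len(W)]-W[i])[::-1])).round(1)) for i in range(len(W))])
rep("bed top",onplane("top",f([(128,30),(605,143),(513,553),(20,432)],T),.01))
rep("bed side",onplane("side",f([(20,257),(348,46),(680,184),(374,460)],S),.01))
rep("tray top",onplane("top",f([(263,123),(424,158),(390,297),(230,270)],T),.05))
rep("tray side",onplane("side",f([(198,178),(303,97),(413,150),(305,222)],S),.05))
rep("tray side base",onplane("side",f([(200,205),(308,257),(412,182)],S),.01))
# blanks
for n,(x0,y0,x1,y1) in dict(top=(240,160,292,207),side=(215,165,275,207)).items():
    im=cv2.imread(f"pics/{n}0.png");hsv=cv2.cvtColor(im,cv2.COLOR_BGR2HSV)
    y=cv2.inRange(hsv,(15,90,120),(35,255,255))
    r=np.zeros_like(y);r[y0:y1,x0:x1]=255
    W=onplane(n,cv2.findNonZero(y&r).reshape(-1,2),.047)[:,:2].astype(np.float32)
    q=cv2.minAreaRect(W);print(n,"yellow",q, W.mean(0))
rep("bar top",onplane("top",f([(240,362),(346,388),(345,398),(238,374)],T),.047))
rep("bar side",onplane("side",f([(405,245),(475,194),(483,200),(413,252)],S),.047))
print("rails top",onplane("top",f([(195,278),(210,325),(188,420),(425,332),(388,375),(372,465)],T),.032).round(4).tolist())
print("gauge top",onplane("top",f([(103,222)],T),.08),"jar",onplane("top",f([(516,287)],T),.08))
E
```

```text
bed top [[0.742, 0.1489], [0.6529, -0.2617], [0.3061, -0.1837], [0.3947, 0.224]] c [ 0.5239 -0.0181] [0.4201, 0.3554, 0.4172, 0.3553] edge ang [-102.2, 167.3, 77.7, -12.2]
bed side [[0.741, 0.1517], [0.6532, -0.2583], [0.2999, -0.1792], [0.3936, 0.2278]] c [ 0.522  -0.0145] [0.4193, 0.362, 0.4177, 0.3557] edge ang [-102.1, 167.4, 77.0, -12.4]
tray top [[0.6525, 0.03], [0.6262, -0.1041], [0.5091, -0.0776], [0.5281, 0.0536]] c [ 0.579  -0.0245] [0.1366, 0.1201, 0.1326, 0.1267] edge ang [-101.1, 167.2, 81.8, -10.8]
tray side [[0.6391, 0.0431], [0.6198, -0.1022], [0.5008, -0.0705], [0.5349, 0.0569]] c [ 0.5737 -0.0182] [0.1465, 0.1232, 0.1319, 0.1052] edge ang [-97.6, 165.1, 75.0, -7.6]
tray side base [[0.6487, 0.028], [0.5365, 0.0499], [0.505, -0.0803]] c [ 0.5634 -0.0008] [0.1143, 0.1339, 0.1799] edge ang [169.0, -103.6, 37.0]
top yellow ((0.5501502156257629, -0.018772758543491364), (0.11936470866203308, 0.043325137346982956), 78.10389709472656) [ 0.5501108  -0.01880576]
side yellow ((0.5552998781204224, 0.010083690285682678), (0.168071910738945, 0.15368948876857758), 26.442319869995117) [ 0.54857594 -0.00925568]
bar top [[0.4531, 0.0433], [0.4341, -0.0432], [0.426, -0.0425], [0.4433, 0.0446]] c [0.4391 0.0006] [0.0885, 0.0082, 0.0888, 0.0099] edge ang [-102.4, 175.4, 78.8, -7.7]
bar side [[0.455, 0.0453], [0.4326, -0.0399], [0.4238, -0.0353], [0.4459, 0.0505]] c [0.4393 0.0052] [0.0881, 0.01, 0.0886, 0.0104] edge ang [-104.7, 152.0, 75.5, -29.8]
rails top [[0.5237, 0.0829, 0.032], [0.4848, 0.0692, 0.032], [0.4063, 0.0846, 0.032], [0.4835, -0.108, 0.032], [0.4472, -0.078, 0.032], [0.3735, -0.066, 0.032]]
gauge top [[0.55955783 0.15601147 0.08      ]] jar [[ 0.51517055 -0.17651606  0.08      ]]
```

```bash
python3 - <<'E'
from h import *
from scipy.spatial.transform import Rotation as R
s=ctrl.get_state();r=R.from_quat(s["tcp_rot"]).as_matrix();print(r.round(3))
a=np.degrees(np.arctan2(r[1,1],r[0,1]));yaw=-12.3
for t in(yaw+90,yaw-90):
    d=(t-a+180)%360-180;print("jaw",a,"turn",d,d/180)
y=np.radians(yaw);B=np.array([.5235,-.017]);ex=np.array([np.cos(y),np.sin(y)]);ey=np.array([-ex[1],ex[0]])
print("hover delta",B+.154*ex+.004*ey-s["eef_pos"][:2],ex,ey)
E
```

```text
[[-0.001  0.404 -0.915]
 [ 0.002 -0.915 -0.404]
 [-1.    -0.002 -0.   ]]
jaw -66.17444573054206 turn 143.87444573054205 0.7993024762807892
jaw -66.17444573054206 turn -36.12555426945795 -0.20069752371921085
hover delta [0.40229067 0.5710492 ] [ 0.97704557 -0.21303039] [0.21303039 0.97704557]
```

play_rows:
  targets:
    - {"delta_pos": [0.1, 0.14, 0], "delta_rot": [0, 0, -0.05], "claw": 85}
    - {"delta_pos": [0.2, 0.285, 0], "delta_rot": [0, 0, -0.1], "claw": 85}
    - {"delta_pos": [0.2, 0.285, 0], "delta_rot": [0, 0, -0.1], "claw": 85}
    - {"delta_pos": [0.2, 0.285, 0], "delta_rot": [0, 0, -0.1], "claw": 85}
    - {"delta_pos": [0.2, 0.285, 0], "delta_rot": [0, 0, -0.1], "claw": 85}
    - {"delta_pos": [0.402, 0.571, -0.1], "delta_rot": [0, 0, -0.2007], "claw": 85}
    - {"delta_pos": [0.402, 0.571, -0.1], "delta_rot": [0, 0, -0.2007], "claw": 85}
    - {"delta_pos": [0.402, 0.571, -0.1], "delta_rot": [0, 0, -0.2007], "claw": 85}
    - {"delta_pos": [0.402, 0.571, -0.1], "delta_rot": [0, 0, -0.2007], "claw": 85}
    - {"delta_pos": [0.402, 0.571, -0.1], "delta_rot": [0, 0, -0.2007], "claw": 85}
    - {"delta_pos": [0.402, 0.571, -0.1], "delta_rot": [0, 0, -0.2007], "claw": 85}
    - {"delta_pos": [0.402, 0.571, -0.1], "delta_rot": [0, 0, -0.2007], "claw": 85}
    - {"delta_pos": [0.402, 0.571, -0.1], "delta_rot": [0, 0, -0.2007], "claw": 85}
    - {"delta_pos": [0.402, 0.571, -0.1], "delta_rot": [0, 0, -0.2007], "claw": 85}
    - {"delta_pos": [0.402, 0.571, -0.1], "delta_rot": [0, 0, -0.2007], "claw": 85}
    - {"delta_pos": [0.402, 0.571, -0.1], "delta_rot": [0, 0, -0.2007], "claw": 85}
    - {"delta_pos": [0.402, 0.571, -0.1], "delta_rot": [0, 0, -0.2007], "claw": 85}
    - {"delta_pos": [0.402, 0.571, -0.1], "delta_rot": [0, 0, -0.2007], "claw": 85}
    - {"delta_pos": [0.402, 0.571, -0.1], "delta_rot": [0, 0, -0.2007], "claw": 85}
    - {"delta_pos": [0.402, 0.571, -0.1], "delta_rot": [0, 0, -0.2007], "claw": 85}

```text
time: 1.77
eef_pos: [0.6741, -0.0457, 0.1543]
tcp_rot: [-0.703, 0.075, 0.703, 0.076]
contact_force: [-1.1, 0.1, -0.3]
opening: 0.995
```

```bash
python3 - <<'E'
from h import *
a=ctrl.read_camera("side")[120:260,170:345];b=ctrl.read_camera("top")[120:275,185:345]
a=cv2.resize(a,(400,320),interpolation=cv2.INTER_CUBIC);b=cv2.resize(b,(400,387),interpolation=cv2.INTER_CUBIC)
o=np.zeros((387,800,3),np.uint8);o[:320,:400]=a;o[:,400:]=b;cv2.imwrite("pics/d.png",o)
s=ctrl.get_state();print(s["eef_pos"],s["contact_force"],s["qpos"])
E
```

```text
[ 0.67406381 -0.04711754  0.15519156] [ 0.10103223  0.24691663 -0.40520568] [-0.22027064  0.37928437  1.65092803  0.00198789  1.11118016  1.56565583]
```

View pics/d.png

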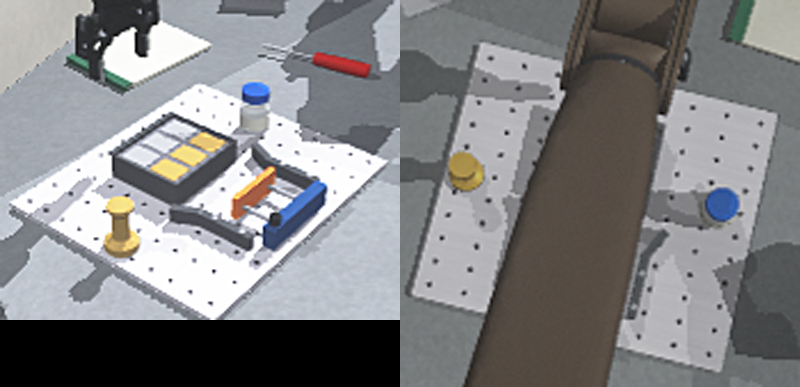

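The side view shows the open fingers above and behind the tray's far edge, at (95–145, 75). The path down is clear, so I'll lower straight down.

play_rows:
  targets:
    - {"delta_pos": [0, 0.001, -0.03], "delta_rot": [0, 0, 0], "claw": 85}
    - {"delta_pos": [0, 0.001, -0.06], "delta_rot": [0, 0, 0], "claw": 85}
    - {"delta_pos": [0, 0.001, -0.085], "delta_rot": [0, 0, 0], "claw": 85}
    - {"delta_pos": [0, 0.001, -0.1], "delta_rot": [0, 0, 0], "claw": 85}
    - {"delta_pos": [0, 0.001, -0.11], "delta_rot": [0, 0, 0], "claw": 85}
    - {"delta_pos": [0, 0.001, -0.11], "delta_rot": [0, 0, 0], "claw": 85}
    - {"delta_pos": [0, 0.001, -0.11], "delta_rot": [0, 0, 0], "claw": 85}

```text
time: 2.45
eef_pos: [0.6744, -0.0468, 0.0459]
tcp_rot: [0.703, -0.076, -0.703, -0.077]
contact_force: [-0.2, -0.4, 1.0]
opening: 0.992
```

```bash
python3 - <<'E'
from h import *
a=ctrl.read_camera("side")[130:235,170:320]
cv2.imwrite("pics/e.png",cv2.resize(a,None,fx=4,fy=4,interpolation=cv2.INTER_CUBIC))
for i in range(4):
    ctrl.read_camera("side");s=ctrl.get_state();print(s["eef_pos"],s["contact_force"])
E
```

```text
[ 0.67554055 -0.04670768  0.04749275] [ 0.15351658 -0.30571283  0.33534444]
[ 0.67558517 -0.04654054  0.04758739] [ 0.45069565 -0.26881016  0.607766  ]
[ 0.67544502 -0.04641361  0.04742728] [0.39848825 0.45713924 0.56186906]
[ 0.67520676 -0.04634355  0.04712353] [-0.99127652  1.39659448  0.10868847]
```

View pics/e.png

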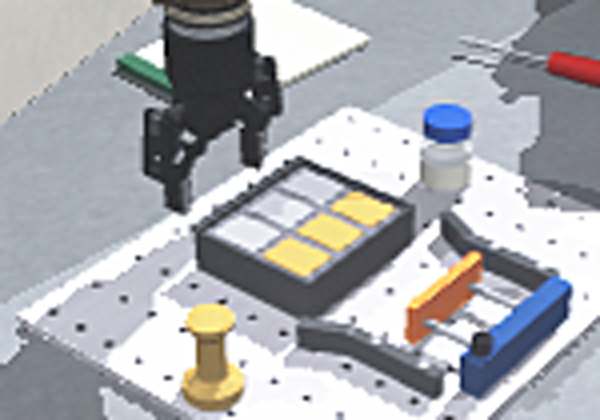

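The fingertips are behind the far rim, near one at (178,208) and far one at (252,165). Both are clear of the tray and the bed. Next I lower 8 mm more and approach the lip.

play_rows:
  targets:
    - {"delta_pos": [0, 0, -0.008], "delta_rot": [0, 0, 0], "claw": 85}
    - {"delta_pos": [-0.0049, 0.0011, -0.008], "delta_rot": [0, 0, 0], "claw": 85}
    - {"delta_pos": [-0.0098, 0.0021, -0.008], "delta_rot": [0, 0, 0], "claw": 85}
    - {"delta_pos": [-0.0137, 0.003, -0.008], "delta_rot": [0, 0, 0], "claw": 85}
    - {"delta_pos": [-0.0176, 0.0038, -0.008], "delta_rot": [0, 0, 0], "claw": 85}
    - {"delta_pos": [-0.0195, 0.0043, -0.008], "delta_rot": [0, 0, 0], "claw": 85}
    - {"delta_pos": [-0.0215, 0.0047, -0.008], "delta_rot": [0, 0, 0], "claw": 85}
    - {"delta_pos": [-0.0215, 0.0047, -0.008], "delta_rot": [0, 0, 0], "claw": 85}

```text
time: 3.37
eef_pos: [0.6533, -0.0415, 0.0391]
tcp_rot: [0.704, -0.076, -0.702, -0.077]
contact_force: [-0.2, 1.3, 0.8]
opening: 0.995
```

play_rows:
  targets:
    - {"delta_pos": [-0.002, 0.0004, 0], "delta_rot": [0, 0, 0], "claw": 85}
    - {"delta_pos": [-0.0039, 0.0009, 0], "delta_rot": [0, 0, 0], "claw": 85}
    - {"delta_pos": [-0.0059, 0.0013, 0], "delta_rot": [0, 0, 0], "claw": 85}
    - {"delta_pos": [-0.0078, 0.0017, 0], "delta_rot": [0, 0, 0], "claw": 85}
    - {"delta_pos": [-0.0098, 0.0021, 0], "delta_rot": [0, 0, 0], "claw": 85}
    - {"delta_pos": [-0.0117, 0.0026, 0], "delta_rot": [0, 0, 0], "claw": 85}

```text
time: 3.87
eef_pos: [0.642, -0.039, 0.0395]
tcp_rot: [0.705, -0.076, -0.701, -0.077]
contact_force: [3.3, -1.2, -1.3]
opening: 0.999
```

Contact is made at about 3.5 N, so I'll drag on.

play_rows:
  targets:
    - {"delta_pos": [-0.0029, 0.0006, 0], "delta_rot": [0, 0, 0], "claw": 85}
    - {"delta_pos": [-0.0059, 0.0013, 0], "delta_rot": [0, 0, 0], "claw": 85}
    - {"delta_pos": [-0.0088, 0.0019, 0], "delta_rot": [0, 0, 0], "claw": 85}
    - {"delta_pos": [-0.0117, 0.0026, 0], "delta_rot": [0, 0, 0], "claw": 85}
    - {"delta_pos": [-0.0147, 0.0032, 0], "delta_rot": [0, 0, 0], "claw": 85}
    - {"delta_pos": [-0.0176, 0.0038, 0], "delta_rot": [0, 0, 0], "claw": 85}
    - {"delta_pos": [-0.0205, 0.0045, 0], "delta_rot": [0, 0, 0], "claw": 85}
    - {"delta_pos": [-0.0235, 0.0051, 0], "delta_rot": [0, 0, 0], "claw": 85}
    - {"delta_pos": [-0.0264, 0.0058, 0], "delta_rot": [0, 0, 0], "claw": 85}
    - {"delta_pos": [-0.0293, 0.0064, 0], "delta_rot": [0, 0, 0], "claw": 85}

```text
time: 4.7
eef_pos: [0.6124, -0.0325, 0.0395]
tcp_rot: [0.705, -0.076, -0.701, -0.077]
contact_force: [2.9, -0.0, -1.1]
opening: 0.996
```

```bash
python3 - <<'E'
from h import *
a=ctrl.read_camera("side")[140:250,190:340]
cv2.imwrite("pics/f.png",cv2.resize(a,None,fx=4,fy=4,interpolation=cv2.INTER_CUBIC))
s=ctrl.get_state();print(s["eef_pos"],s["contact_force"],s["wrist_torque"])
E
```

```text
[ 0.61202567 -0.03243116  0.03948999] [ 2.12629925 -0.31698846  0.8843972 ] [-0.06942084 -0.18453931 -0.01524796]
```

View pics/f.png

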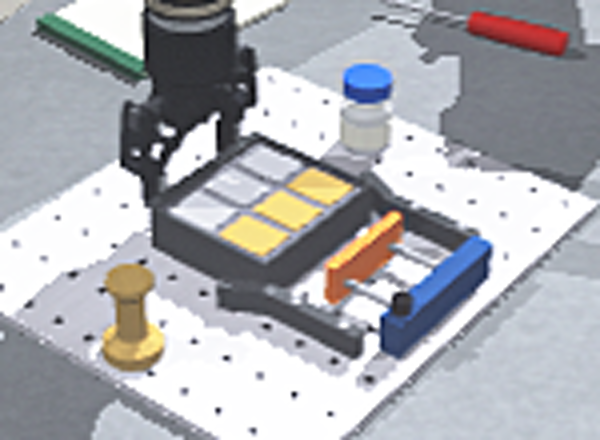

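The side crop shows the tray flat and entering the rails, with its near bottom edge around (270,280) and roughly 30–35 mm from the bar. I'll go 22 mm further, then creep.

play_rows:
  targets:
    - {"delta_pos": [-0.0029, 0.0006, 0], "delta_rot": [0, 0, 0], "claw": 85}
    - {"delta_pos": [-0.0059, 0.0013, 0], "delta_rot": [0, 0, 0], "claw": 85}
    - {"delta_pos": [-0.0088, 0.0019, 0], "delta_rot": [0, 0, 0], "claw": 85}
    - {"delta_pos": [-0.0117, 0.0026, 0], "delta_rot": [0, 0, 0], "claw": 85}
    - {"delta_pos": [-0.0147, 0.0032, 0], "delta_rot": [0, 0, 0], "claw": 85}
    - {"delta_pos": [-0.0166, 0.0036, 0], "delta_rot": [0, 0, 0], "claw": 85}
    - {"delta_pos": [-0.0186, 0.0041, 0], "delta_rot": [0, 0, 0], "claw": 85}
    - {"delta_pos": [-0.0205, 0.0045, 0], "delta_rot": [0, 0, 0], "claw": 85}
    - {"delta_pos": [-0.0215, 0.0047, 0], "delta_rot": [0, 0, 0], "claw": 85}

```text
time: 5.5
eef_pos: [0.598, -0.0316, 0.0451]
tcp_rot: [0.711, -0.077, -0.695, -0.075]
contact_force: [4.6, -5.5, -0.2]
opening: 0.993
```

```bash
python3 - <<'E'
from h import *
from scipy.spatial.transform import Rotation as R
a=ctrl.read_camera("side")[140:250,190:340]
cv2.imwrite("pics/g.png",cv2.resize(a,None,fx=5,fy=5,interpolation=cv2.INTER_CUBIC))
for i in range(2):
    s=ctrl.get_state();print(s["eef_pos"],s["contact_force"],s["wrist_torque"],s["qpos"]);ctrl.read_camera("top")
print(R.from_quat(s["tcp_rot"]).as_matrix().round(3))
E
```

```text
[ 0.594637   -0.0304989   0.04303101] [ 3.24606785 -4.3582035  -3.40950632] [-0.54181642 -0.46571673  0.17552647] [-2.21292727e-01  3.70047831e-01  1.90413705e+00 -8.15250662e-04
  8.52607392e-01  1.56526314e+00]
[ 0.59271333 -0.02976167  0.04149996] [ 3.49442183 -4.98563306 -1.92240353] [-0.68620948 -0.59997894  0.24462841] [-2.20884360e-01  3.70883893e-01  1.90657447e+00 -4.70028273e-04
  8.54134661e-01  1.56515544e+00]
[[ 0.01  -0.213 -0.977]
 [-0.003 -0.977  0.213]
 [-1.     0.    -0.01 ]]
```

View pics/g.png

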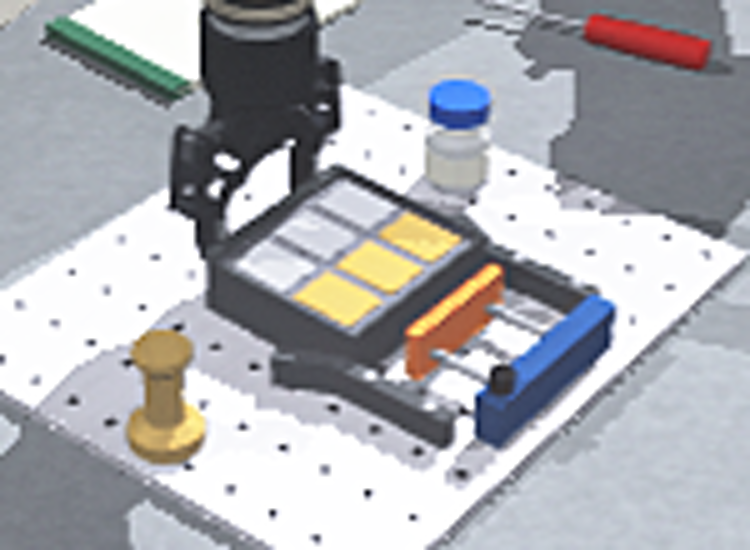

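The tray is flat, in the rails and about 15 mm short of the bar. It's leaning on the left rail, with about 5 N sideways. I'll ease the tool a few mm to the right while creeping on.

play_rows:
  targets:
    - {"delta_pos": [-0.0006, -0.002, -0.002], "delta_rot": [0, 0, 0], "claw": 85}
    - {"delta_pos": [-0.0015, -0.0025, -0.002], "delta_rot": [0, 0, 0], "claw": 85}
    - {"delta_pos": [-0.003, -0.0022, -0.002], "delta_rot": [0, 0, 0], "claw": 85}
    - {"delta_pos": [-0.0045, -0.002, -0.002], "delta_rot": [0, 0, 0], "claw": 85}
    - {"delta_pos": [-0.006, -0.0017, -0.002], "delta_rot": [0, 0, 0], "claw": 85}
    - {"delta_pos": [-0.006, -0.0017, -0.002], "delta_rot": [0, 0, 0], "claw": 85}

```text
time: 6.15
eef_pos: [0.586, -0.0311, 0.0391]
tcp_rot: [0.706, -0.076, -0.7, -0.075]
contact_force: [3.1, -1.4, 0.3]
opening: 0.993
```

play_rows:
  targets:
    - {"delta_pos": [-0.001, 0.0002, 0], "delta_rot": [0, 0, 0], "claw": 85}
    - {"delta_pos": [-0.002, 0.0004, 0], "delta_rot": [0, 0, 0], "claw": 85}
    - {"delta_pos": [-0.003, 0.0006, 0], "delta_rot": [0, 0, 0], "claw": 85}
    - {"delta_pos": [-0.004, 0.0009, 0], "delta_rot": [0, 0, 0], "claw": 85}
    - {"delta_pos": [-0.004, 0.0009, 0], "delta_rot": [0, 0, 0], "claw": 85}

```text
time: 6.57
eef_pos: [0.5819, -0.0302, 0.0391]
tcp_rot: [0.706, -0.076, -0.7, -0.075]
contact_force: [4.3, -1.1, -0.2]
opening: 0.997
```

play_rows:
  targets:
    - {"delta_pos": [-0.001, 0.0002, 0], "delta_rot": [0, 0, 0], "claw": 85}
    - {"delta_pos": [-0.002, 0.0004, 0], "delta_rot": [0, 0, 0], "claw": 85}
    - {"delta_pos": [-0.003, 0.0006, 0], "delta_rot": [0, 0, 0], "claw": 85}
    - {"delta_pos": [-0.003, 0.0006, 0], "delta_rot": [0, 0, 0], "claw": 85}

```text
time: 6.9
eef_pos: [0.5796, -0.0299, 0.0393]
tcp_rot: [0.707, -0.076, -0.699, -0.075]
contact_force: [7.1, -1.9, -1.7]
opening: 0.99
```

play_rows:
  targets:
    - {"delta_pos": [-0.001, 0.0002, 0], "delta_rot": [0, 0, 0], "claw": 85}
    - {"delta_pos": [-0.002, 0.0004, 0], "delta_rot": [0, 0, 0], "claw": 85}
    - {"delta_pos": [-0.002, 0.0004, 0], "delta_rot": [0, 0, 0], "claw": 85}

```text
time: 7.15
eef_pos: [0.5795, -0.0301, 0.0399]
tcp_rot: [0.709, -0.077, -0.697, -0.075]
contact_force: [9.3, -2.8, -2.9]
opening: 0.993
```

It has stopped at about 9.7 N, near the expected bar position. I'll firm up slightly and watch.

play_rows:
  targets:
    - {"delta_pos": [-0.002, 0.0004, -0.0005], "delta_rot": [0, 0, 0], "claw": 85}
    - {"delta_pos": [-0.003, 0.0006, -0.0005], "delta_rot": [0, 0, 0], "claw": 85}
    - {"delta_pos": [-0.003, 0.0006, -0.0005], "delta_rot": [0, 0, 0], "claw": 85}

```text
time: 7.4
eef_pos: [0.5795, -0.0302, 0.0407]
tcp_rot: [0.712, -0.078, -0.693, -0.075]
contact_force: [11.9, -0.6, -2.9]
opening: 0.996
```

```bash
python3 - <<'E'
from h import *
a=ctrl.read_camera("side")[160:240,220:335]
cv2.imwrite("pics/i.png",cv2.resize(a,None,fx=6,fy=6,interpolation=cv2.INTER_CUBIC))
s=ctrl.get_state();print(s["time"],s["eef_pos"],s["contact_force"])
E
```

```text
7.45 [ 0.57952498 -0.03018075  0.04068556] [10.9117714  -2.08591891 -2.42962053]
```

View pics/i.png

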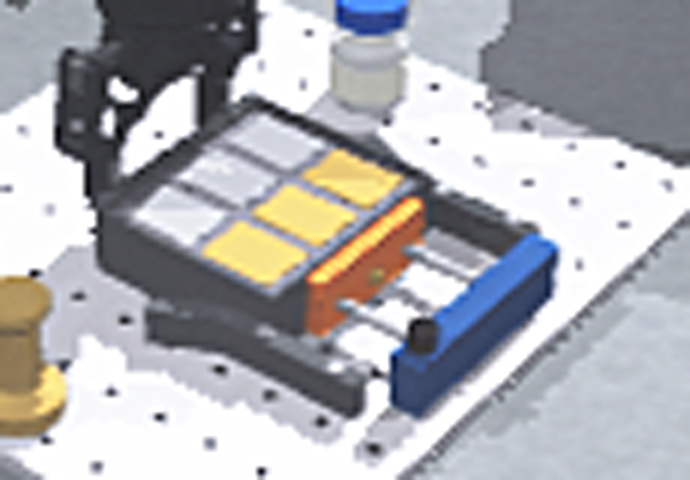

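The tray's near wall is flush on the bar, and the brass pin's tail shows behind the bar at (377,278), so the pin is in. I'll hold about 12–13 N for a second.

play_rows:
  targets:
    - {"delta_pos": [-0.0034, 0.0007, -0.001], "delta_rot": [0, 0, 0], "claw": 85}
    - {"delta_pos": [-0.0034, 0.0007, -0.001], "delta_rot": [0, 0, 0], "claw": 85}
    - {"delta_pos": [-0.0034, 0.0007, -0.001], "delta_rot": [0, 0, 0], "claw": 85}
    - {"delta_pos": [-0.0034, 0.0007, -0.001], "delta_rot": [0, 0, 0], "claw": 85}
    - {"delta_pos": [-0.0034, 0.0007, -0.001], "delta_rot": [0, 0, 0], "claw": 85}
    - {"delta_pos": [-0.0034, 0.0007, -0.001], "delta_rot": [0, 0, 0], "claw": 85}

```text
time: 7.95
eef_pos: [0.5796, -0.0302, 0.0412]
tcp_rot: [0.716, -0.078, -0.69, -0.075]
contact_force: [12.8, -1.9, -2.8]
opening: 0.995
```

play_rows:
  targets:
    - {"delta_pos": [-0.0034, 0.0007, -0.001], "delta_rot": [0, 0, 0], "claw": 85}
    - {"delta_pos": [-0.0034, 0.0007, -0.001], "delta_rot": [0, 0, 0], "claw": 85}
    - {"delta_pos": [-0.0034, 0.0007, -0.001], "delta_rot": [0, 0, 0], "claw": 85}
    - {"delta_pos": [-0.0034, 0.0007, -0.001], "delta_rot": [0, 0, 0], "claw": 85}
    - {"delta_pos": [-0.0034, 0.0007, -0.001], "delta_rot": [0, 0, 0], "claw": 85}
    - {"delta_pos": [-0.0034, 0.0007, -0.001], "delta_rot": [0, 0, 0], "claw": 85}
    - {"delta_pos": [-0.0034, 0.0007, -0.001], "delta_rot": [0, 0, 0], "claw": 85}

```text
time: 8.53
eef_pos: [0.5796, -0.0303, 0.0418]
tcp_rot: [0.719, -0.079, -0.686, -0.075]
contact_force: [10.5, -1.5, -2.1]
opening: 0.997
```

play_rows:
  targets:
    - {"delta_pos": [0.001, -0.0002, 0], "delta_rot": [0, 0, 0], "claw": 85}
    - {"delta_pos": [0.003, -0.0006, 0], "delta_rot": [0, 0, 0], "claw": 85}
    - {"delta_pos": [0.008, -0.0017, 0], "delta_rot": [0, 0, 0], "claw": 85}
    - {"delta_pos": [0.015, -0.0032, 0], "delta_rot": [0, 0, 0], "claw": 85}
    - {"delta_pos": [0.024, -0.0051, 0], "delta_rot": [0, 0, 0], "claw": 85}
    - {"delta_pos": [0.03, -0.0064, 0], "delta_rot": [0, 0, 0], "claw": 85}
    - {"delta_pos": [0.03, -0.0064, 0], "delta_rot": [0, 0, 0], "claw": 85}
    - {"delta_pos": [0.03, -0.0064, 0], "delta_rot": [0, 0, 0], "claw": 85}

```text
time: 9.2
eef_pos: [0.61, -0.0368, 0.0417]
tcp_rot: [0.719, -0.079, -0.687, -0.075]
contact_force: [-0.6, 0.1, -0.2]
opening: 0.997
```

Released: the contact force is about zero. Now I'll lift clear.

play_rows:
  targets:
    - {"delta_pos": [0.005, -0.001, 0.03], "delta_rot": [0, 0, 0], "claw": 85}
    - {"delta_pos": [0.01, -0.002, 0.07], "delta_rot": [0, 0, 0], "claw": 85}
    - {"delta_pos": [0.02, -0.004, 0.11], "delta_rot": [0, 0, 0], "claw": 85}
    - {"delta_pos": [0.03, -0.006, 0.15], "delta_rot": [0, 0, 0], "claw": 85}
    - {"delta_pos": [0.03, -0.006, 0.18], "delta_rot": [0, 0, 0], "claw": 85}
    - {"delta_pos": [0.03, -0.006, 0.2], "delta_rot": [0, 0, 0], "claw": 85}
    - {"delta_pos": [0.03, -0.006, 0.2], "delta_rot": [0, 0, 0], "claw": 85}
    - {"delta_pos": [0.03, -0.006, 0.2], "delta_rot": [0, 0, 0], "claw": 85}

```text
time: 9.87
eef_pos: [0.6403, -0.0428, 0.2431]
tcp_rot: [0.72, -0.079, -0.686, -0.075]
contact_force: [-0.6, 0.6, -0.3]
opening: 0.997
```

```bash
python3 - <<'E'
from h import *
a=ctrl.read_camera("side")[140:250,200:340]
cv2.imwrite("pics/j.png",cv2.resize(a,None,fx=5,fy=5,interpolation=cv2.INTER_CUBIC))
s=ctrl.get_state();print(s["time"],s["eef_pos"],s["contact_force"],s["dq"].round(3))
E
```

```text
9.9167 [ 0.63929077 -0.04261742  0.24077982] [-0.86215169  0.02486781 -0.94116107] [ 0.001  0.028  0.037 -0.     0.002  0.001]
```

View pics/j.png

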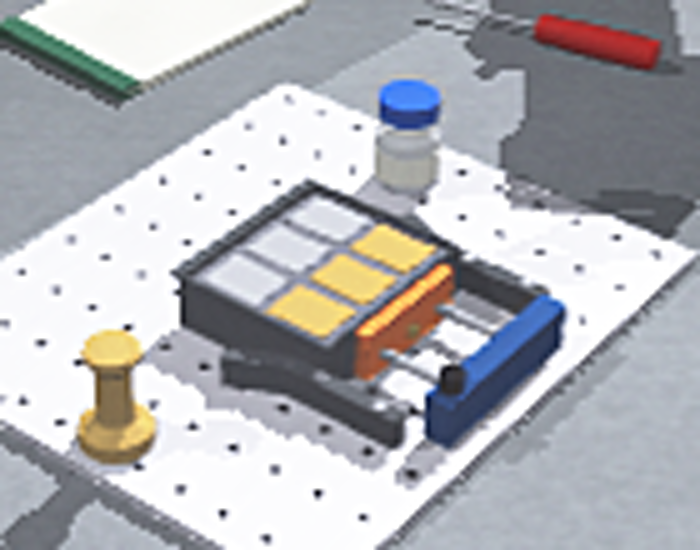

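The tray stands flush and square on the bar, the pin's tail shows at (412,328), and the jar, gauge and screwdriver stand where they did. I'll hand it in.

```bash
python3 -c "
from plant import ctrl
print(ctrl.sign_off())"
```

```text
the job is handed in; nothing more can be done
None
```

I hooked both open fingers behind the tray's far lip and dragged it about 70 mm, flat, between the rails to the orange stop bar. I held it there for about 1.1 s, then backed off, lifted clear and handed the job in at about 10 s. No verdict was reported.

**Force on the bar:** this was inferred, not measured. The tool read about 11–13 N during the hold. Taking off the 3–4 N the tray needed to slide leaves roughly 7–9 N on the bar.

**Final checks:**
- The last side picture shows the tray flush and square on the bar and flat on the bed, with the pin's tail standing out behind the bar.
- The contact force was zero within noise (about 1 N), with the gripper about 0.2 m above the bed.
- The jar, gauge and screwdriver look unmoved. The cleaner bottle was outside that last picture, but the arm never went near it.
- I did not measure the final offset between the rails or the squareness numerically. The tool's position put the tray within about 1 mm of the middle line.

**What went off plan:** midway the tray leaned on the left rail with about 5 N sideways. I eased the tool 2–3 mm to the right and the side load dropped. The tool also tilted about 2–3 degrees under load during the hold, so I backed straight out before lifting.

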